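Lock the laptop cooler into its test dock

TASK

Push the laptop cooler into the test dock until its bolt head is inside the open cam lock, then put the blade of the orange flat screwdriver in the cam's slot and turn the cam clockwise until it has drawn the cooler fully home and keeps it there. Work gently: feel the blade into the slot, and do not press, push or twist hard. Afterwards stand the screwdriver back in its hole in the tool stand; leave the other things on the bench where they are.

Things in the scene. Friction and masses are not known exactly. Their poses are not given: they have to be found in the camera images.
- dock: Fixed test dock, 191 x 124 x 48 mm: black base (top at 10 mm), two grey side rails 92 mm apart (tops at 30 mm), at the far end a grey lock housing whose blue top (at 48 mm) has a round 36 mm window over the cam. Origin on the bench under the cam's axis; x = the way the cooler slides in, z up. The base spans x = -155 to +36 mm.
- contact_face (a point): Middle between two sprung brass contacts before the lock housing, 18 to 30 mm above the bench, at their front face (dock x = -34.5 mm at rest). They meet the cooler's front 4.5 mm before it is home and push it back with 3 N, growing to 6 N when home.
- cooler: Loose 0.3 kg aluminium cooler, 80 mm long (x), 90 mm wide, with black fan and copper pipes, lying slick between the dock's rails (1 mm play each side), starting about 20 mm short of the lock. Origin: centre of its underside, 10 mm above the bench; x points to its bolt. Rear wall at x = -40 mm reaches 34 mm over the origin: push it there with closed fingers.
- bolt_head (a point): Centre of the cooler's bolt head, an upright barrel 8 mm wide and 18 mm high on a 5 mm neck, 62 mm ahead of the cooler's origin and 12 mm above it. In the dock's frame it is at x = -12.5 mm when the cooler touches the contacts (pushed in by hand it springs back to there; the cam can catch it there, but not short of -14 mm) and at -8 mm when fully home.
- cam_axis (a point): Centre of the cam disc, on its vertical axis at its brass face, 43 mm above the bench (5 mm below the blue plate's top). In the face is a screwdriver slot through the centre, 26 mm long, 5 mm wide, 6 mm deep. With the cam open the slot lies roughly along the dock's x axis: its yaw from there is anywhere from -0.12 to +0.25 rad (anticlockwise positive) and must be seen or felt.
- cam_mouth (a point): The cam's open mouth under the blue plate, towards the cooler, on the cam's axis at the bolt's height (22 mm). From the slot along the dock's x axis, turning clockwise seen from above: the jaws catch the bolt head after about 0.5 rad, have it home at 1.2 rad, and a hard stop follows at 1.35 rad. The cam takes 0.04 Nm to turn, about 0.1 Nm while drawing, and stays where it is left.
- driver: Orange flat screwdriver, 110 mm long, 0.11 kg, standing blade down in one of the tool stand's holes. Origin at the blade's tip, z up to the handle. Blade 20 mm wide (x), 3 mm thick (y), 22 mm long; shank 9 mm thick; handle a block 34 mm (x) by 28 mm (y) from 50 to 110 mm above the tip: grip its flat sides along y.
- blade_tip (a point): The middle of the screwdriver's blade tip (the driver's origin).
- hole_a (a point): Middle of one 26 mm hole of the fixed plywood tool stand (170 x 76 mm), at the top of its deck, 54 mm above the bench; the holes are 90 mm apart along the stand's x. The screwdriver's handle rests on the deck, its tip then 4 mm above the bench. Either screwdriver may stand in this hole at the start.
- hole_b (a point): Middle of the other hole of the tool stand, like hole_a, on the +x side of the stand.
- hex_driver: Another screwdriver with a round green handle of 31 mm, 111 mm long, in the other hole: leave it. Origin at its tip.
- parts_tray: Blue parts tray, 100 x 150 x 25 mm; leave it. Origin under its centre.
- battery: Silver battery pack, 75 x 120 x 9 mm; leave it. Origin under its centre.
- spare_fan: Black spare fan, 60 x 60 x 12 mm; leave it. Origin under its centre.
- cleaner_bottle: White bottle with a red cap, 60 mm wide, 130 mm high; leave it. Origin under its centre.
- screw_jar: Small glass jar, 56 mm wide, 55 mm high; leave it. Origin under its centre.

How it is judged:
By the outcome, as a careful person would: the job done as asked, in the order asked, and still so for the second after the job is handed in, with the robot touching nothing.
It also fails if it takes over 72 s, if anything falls off the work surface, if the arm or the gripper's body presses on something with over 40 N, if the wrist force passes 120 N, or if a joint passes its speed limit or range.

ROBOT

A 7-joint arm with a two-finger parallel gripper is mounted at the origin on the work surface. World frame = base frame: x ahead of the robot, y to its left, z up, the work surface at z = 0. Lengths are in m, angles in rad, forces in N, time in s.
With the tool pointing down it reaches from about 0.4 to 0.85 m from the base axis. Payload 10.4 kg.
Tool frame: the origin (TCP) lies at the centre of the arm's flange, where the gripper is bolted on; the fingertips stand 182 mm ahead of it and the grasp point (between the pads) lies 164 mm ahead of it; z points along the fingers, y is the line along which they close (so a half turn about z gives the same grasp; the last joint's range is limited). The gripper opens to 87 mm and grips with 3 to 60 N. Pads are 19 mm wide; open, the fingers measure 117 mm over their backs; the gripper's body (75 mm by 190 mm) begins 51 mm behind the grasp point.
Start: joints at [-1.159, 0.332, -0.065, 1.46, 0.022, 1.35, -0.088], TCP at [0.263, 0.567, 0.405] pointing down, gripper open.
Joint ranges: [-2.6, 2.6], [-0.5, 2.12], [-1.47, 1.34], [0.16, 2.42], [-1.27, 4.41], [0.06, 2.06], [-2.6, 2.6]. Speed limits (rad/s): [2.22, 2.22, 2.79, 2.79, 3.14, 3.14, 3.14].

INTERFACE

Orientations are given as a unit quaternion [x, y, z, w].
In Python, from bench import r, eyes, job gives the robot as it stands. The module is installed in compiled form; this text tells all that it offers.
- The arm moves only by the shell command python3 -m inch 'ROWS' [OPENING] [FORCE]. ROWS is JSON, a list of rows, each a list of 6 numbers: the shift along the tool's x, y, z normalised to -1 to 1, where 1 is 4 cm, then the turn, a rotation vector about the tool's x, y, z normalised to -1 to 1, where 1 is 0.12 rad. In form: [[x, y, z, wx, wy, wz], ...]. A call has exactly 5 rows; each row shifts and turns the commanded pose from where the row before left it, along the tool's axes as they then stand; what a row does not reach is not made up. A row lasts 1/12 s, in which the tool goes at most 41.7 mm and 7.16 degrees, less where a joint would pass 70% of its speed; a pose out of reach is approached as far as the arm can. A call with a number of a shift or a turn outside -1 to 1 is refused whole. A call with a gripper value outside its range is refused whole. OPENING is the gripper command: -1 is shut, 1 is fully open, values between are in proportion, set as the call begins (- or left out, the last holds). The fingers move at their own pace and stop on an object; FORCE is the grip in N (left out, the last holds). Time passes only in rows, so rows that do not move let the fingers close, or fill a call up. It gives the time, the measured TCP pose, the force, the opening and the grip force at its end, in the units of the state.
- r.read_state(): the state, without advancing time (a new reading comes with each control period).
- eyes.camera(name): name is "scene" or "top" or "wrist"; returns a dict with "pixels" (480x640x3 uint8, red, green, blue), "fx", "fy", "cx", "cy" (pixels), "extrinsics" (4x4, takes a point from camera to world coordinates). Camera axes: x right, y down, z forward; pixel columns grow to the right and rows downward; lengths in m; the calibration is good to about 2 mm. The wrist camera is an equidistant fisheye: a pixel r from the principal point sees the ray r / f radians off the axis. A picture is of the moment at which its call begins. There is no depth.
- job.close_job(): hands the job in; it is judged then, once.
The state is a dict: "time": time; "joint_positions": joint angles; "joint_vel": joint speeds; "joint_torque": joint torques, N m; "ee_pos": TCP position; "eef_rot": TCP orientation; "ft_force": force on the tool from outside, world axes, zero at the start; "torque": the same for the moment, N m; "width": finger opening in m; "grip_force": force on a finger pad.
Only numpy, scipy, OpenCV 4.12 (cv2) and the standard library are available. Lean on these libraries where they do the work, as an engineer would, in place of code of your own. Each camera call takes 0.05 s, during which the arm holds its last target. There are 200 camera calls.

## Working session

There is one attempt and no reset: what is moved stays moved. The work goes in short steps, Python scripts to look and compute and a shell command to move; the robot and the scene stay as the last step left them, time stands still between calls to the robot, and variables do not carry over. Pictures are saved under pics/ and viewed, at most 14 in all, crops included, and the job is handed in when it is done.

```bash
mkdir -p pics; cat > h.py <<'E'
import numpy as np, cv2
from bench import r, eyes, job
from scipy.spatial.transform import Rotation as R
def grab(n):
    c=eyes.camera(n); c['bgr']=cv2.cvtColor(c['pixels'],cv2.COLOR_RGB2BGR); c['name']=n; return c
def ray(c,u,v):
    x=(u-c['cx'])/c['fx']; y=(v-c['cy'])/c['fy']
    if c['name']=='wrist':
        t=np.hypot(x,y); s=np.sin(t)/t if t>1e-9 else 1; d=np.array([x*s,y*s,np.cos(t)])
    else: d=np.array([x,y,1.])
    E=np.array(c['extrinsics']); return E[:3,3],E[:3,:3]@d
def at(c,u,v,z):
    o,d=ray(c,u,v); return o+d*(z-o[2])/d[2]
def proj(c,p):
    E=np.array(c['extrinsics']); q=E[:3,:3].T@(np.array(p)-E[:3,3])
    if c['name']=='wrist':
        t=np.arctan2(np.hypot(q[0],q[1]),q[2]); k=t/np.hypot(q[0],q[1]); return c['cx']+c['fx']*q[0]*k,c['cy']+c['fy']*q[1]*k
    return c['cx']+c['fx']*q[0]/q[2],c['cy']+c['fy']*q[1]/q[2]
def st():
    s=r.read_state(); print({k:np.round(s[k],4).tolist() for k in ('time','ee_pos','eef_rot','ft_force','torque','width','grip_force')}); Rm=R.from_quat(s['eef_rot']).as_matrix(); print(np.round(Rm,3).tolist()); return s,Rm
E
python3 - <<'E'
from h import *
for n in('top','scene'):
    c=grab(n); cv2.imwrite(f'pics/{n}0.png',c['bgr']); print(n,c['fx'],c['cx'],c['cy'],np.round(c['extrinsics'],3).tolist())
st()
E
```

```text
top 606.3196564824384 322.48131241313376 242.84156422700156 [[0.008, -0.993, 0.121, 0.499], [-1.0, -0.006, 0.018, -0.123], [-0.018, -0.121, -0.993, 1.264], [0.0, 0.0, 0.0, 1.0]]
scene 488.1809470116555 317.6422024398386 237.07759078915325 [[-0.777, 0.342, -0.529, 1.118], [0.629, 0.414, -0.658, 0.502], [-0.006, -0.844, -0.537, 0.558], [0.0, 0.0, 0.0, 1.0]]
{'time': 0.1, 'ee_pos': [0.2632, 0.5668, 0.404], 'eef_rot': [0.2157, 0.9765, -0.0006, -0.0001], 'ft_force': [1.1004, -0.044, 0.6296], 'torque': [-0.0384, -0.0308, -0.0051], 'width': 0.0867, 'grip_force': 0.0}
[[-0.907, 0.421, -0.001], [0.421, 0.907, -0.001], [-0.0, -0.001, -1.0]]
```

View pics/top0.png

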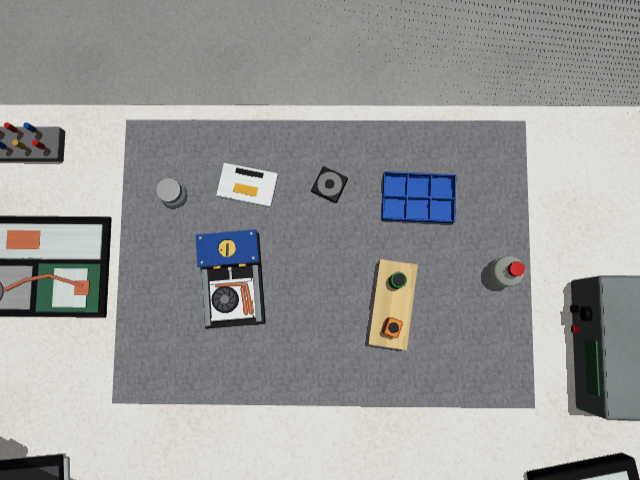

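View pics/scene0.png

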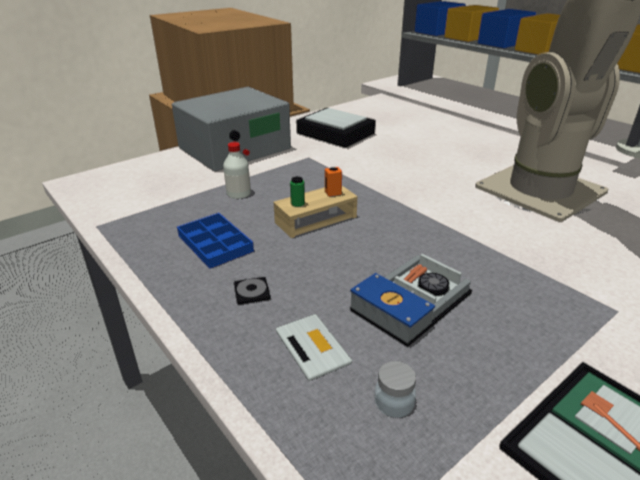

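The top view shows the dock with its cam at pixel (228,248), the cooler's rear at (236,323), and the orange driver at (393,328) with the hex driver at (398,281). In the scene view the cam is at (392,298) and the orange handle at (333,182).

```bash
python3 - <<'E'
from h import *
c=grab('top'); hsv=cv2.cvtColor(c['bgr'],cv2.COLOR_BGR2HSV)
def big(lo,hi,roi):
    m=cv2.inRange(hsv,lo,hi); k=np.zeros_like(m); x0,y0,x1,y1=roi; k[y0:y1,x0:x1]=m[y0:y1,x0:x1]
    k=cv2.morphologyEx(k,cv2.MORPH_CLOSE,np.ones((3,3)))
    cs,_=cv2.findContours(k,cv2.RETR_EXTERNAL,2); return max(cs,key=cv2.contourArea)
def show(n,ct,z):
    b=cv2.boxPoints(cv2.minAreaRect(ct)); P=np.array([at(c,*p,z)[:2] for p in b]); e=[P[1]-P[0],P[2]-P[1]]
    print(n,'ctr',P.mean(0).round(4),'sides',[(round(np.linalg.norm(v),4),round(np.arctan2(v[1],v[0]),3)) for v in e])
show('blue',big((100,100,40),(125,255,255),(185,220,275,275)),.048)
show('cam',big((15,80,80),(35,255,255),(212,236,244,262)),.043)
show('stand',big((10,40,100),(30,160,255),(360,250,425,360)),.054)
o=big((3,150,60),(16,255,255),(375,305,415,350)); show('orange',o,.114)
im=c['bgr']; a=cv2.resize(im[220:340,190:280],None,fx=4.4,fy=4.4,interpolation=2); b=cv2.resize(im[250:370,360:430],None,fx=4.4,fy=4.4,interpolation=2)
cv2.imwrite('pics/crop1.png',np.hstack([a,b]))
E
```

```text
blue ctr [0.635  0.0937] sides [(np.float64(0.126), np.float64(-1.476)), (np.float64(0.0678), np.float64(-3.032))]
cam ctr [0.6354 0.0936] sides [(np.float64(0.0327), np.float64(-1.565)), (np.float64(0.0327), np.float64(-3.116))]
stand ctr [ 0.5248 -0.2409] sides [(np.float64(0.1728), np.float64(-0.131)), (np.float64(0.0777), np.float64(-1.694))]
orange ctr [ 0.4801 -0.2329] sides [(np.float64(0.0339), np.float64(-0.354)), (np.float64(0.032), np.float64(-1.911))]
```

View pics/crop1.png

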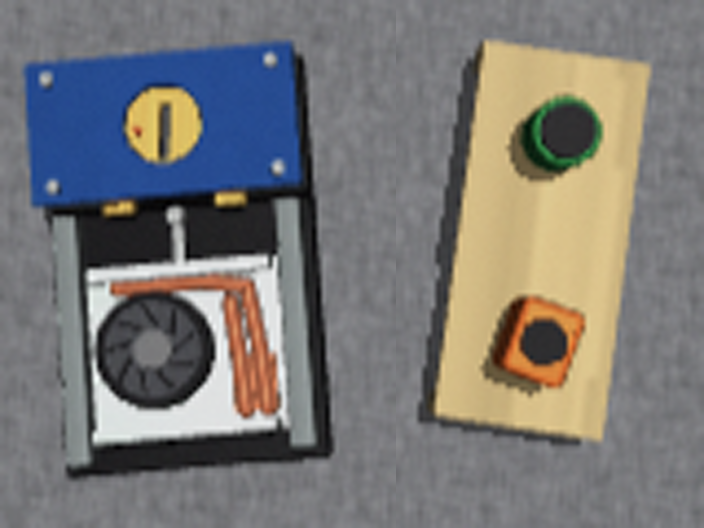

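The crop shows the slot of the cam near crop (165,130), about along world x; the bolt is at (176,213), short of the lock. The orange handle is yawed about −0.35 rad.

```bash
python3 -m inch '[[0,0,0,0,0,-0.88],[0,0,0,0,0,-0.88],[0,0,0,0,0,-0.88],[0,0,0,0,0,-0.88],[0,0,0,0,0,-0.88]]' -1 10
python3 -m inch '[[-0.28,-0.85,0,0,0,0],[-0.28,-0.85,0,0,0,0],[-0.28,-0.85,0,0,0,0],[-0.28,-0.85,0,0,0,0],[-0.28,-0.85,0,0,0,0]]'
python3 -m inch '[[-0.28,-0.85,0,0,0,0],[-0.28,-0.85,0,0,0,0],[-0.28,-0.85,0,0,0,0],[-0.28,-0.85,0,0,0,0],[-0.28,-0.85,0,0,0,0]]'
python3 -m inch '[[-0.28,-0.85,0,0,0,0],[-0.28,-0.85,0,0,0,0],[-0.28,-0.85,0,0,0,0],[-0.28,-0.85,0,0,0,0],[-0.28,-0.85,0,0,0,0]]'
python3 - <<'E'
from h import *
st(); c=grab('wrist'); cv2.imwrite('pics/w1.png',c['bgr']); print(c['fx'],c['cx'],c['cy'],np.round(c['extrinsics'],3).tolist())
E
```

```text
time: 0.57
ee_pos: [0.2632, 0.5668, 0.4044]
eef_rot: [-0.049, 0.999, -0.0, -0.0]
ft_force: [0.8, -0.6, 0.2]
width: 0.0614
grip_force: 0.0
time: 0.98
ee_pos: [0.3353, 0.401, 0.4045]
eef_rot: [-0.047, 0.999, -0.0, -0.0]
ft_force: [1.5, 0.1, 1.5]
width: 0.0281
grip_force: 0.0
time: 1.4
ee_pos: [0.4067, 0.2369, 0.4047]
eef_rot: [-0.047, 0.999, 0.0, -0.0]
ft_force: [2.3, 0.1, 0.0]
width: 0.0015
grip_force: 0.0
time: 1.82
ee_pos: [0.4782, 0.0729, 0.4048]
eef_rot: [-0.047, 0.999, 0.0, 0.0]
ft_force: [1.1, 0.5, 0.2]
width: 0.0002
grip_force: 0.0
{'time': 1.8167, 'ee_pos': [0.4782, 0.0729, 0.4048], 'eef_rot': [-0.0466, 0.9989, 0.0001, 0.0001], 'ft_force': [1.0879, 0.5253, 0.2462], 'torque': [0.0726, -0.0165, 0.0415], 'width': 0.0002, 'grip_force': 0.0}
[[-0.996, -0.093, 0.0], [-0.093, 0.996, 0.0], [-0.0, 0.0, -1.0]]
371.64829954431775 315.7723616278497 233.67270274232527 [[-0.094, 0.949, 0.302, 0.395], [0.996, 0.089, 0.029, 0.066], [0.0, 0.304, -0.953, 0.384], [0.0, 0.0, 0.0, 1.0]]
```

View pics/w1.png

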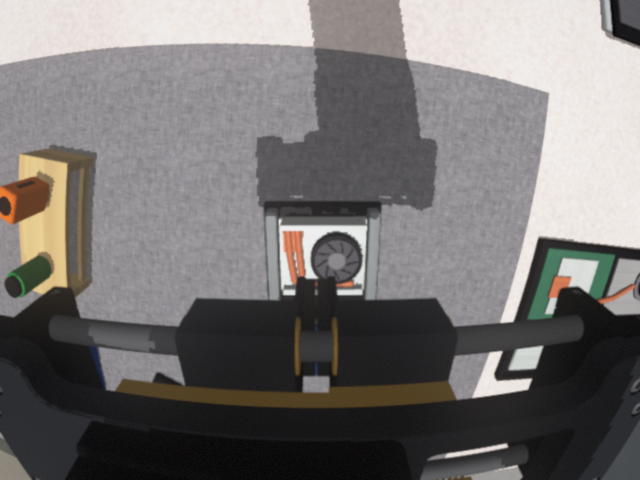

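The wrist view shows the dock from its rear: base rear edge at row ~204, the cooler's rear wall top edge at (322,217), rails at columns 272 and 373; fingers at (317,290).

```bash
python3 - <<'E'
from h import *
c=grab('wrist'); s=r.read_state()
O=np.array([.635,.0935]); u=np.array([np.cos(.095),np.sin(.095)]); v=np.array([-u[1],u[0]])
for n,p,z in(('base edge',(322,204),.01),('wall top',(322,217),.044),('wall top if bottom',(322,217),.01),('railL',(273,222),.03),('railR',(375,222),.03),('railL2',(275,290),.03),('railR2',(371,290),.03)):
    q=at(c,*p,z)[:2]; print(n,q.round(4),'dock',round((q-O)@u,4),round((q-O)@v,4))
g=c['bgr'][195:235,300:345].mean(axis=(1,2)); print(g.round().tolist())
E
```

```text
base edge [0.4833 0.0725] dock -0.153 -0.0065
wall top [0.488  0.0724] dock -0.1483 -0.007
wall top if bottom [0.4972 0.0737] dock -0.1391 -0.0066
railL [0.5011 0.0249] dock -0.1398 -0.0556
railR [0.4922 0.1262] dock -0.139 0.0461
railL2 [0.576  0.0305] dock -0.0647 -0.0571
railR2 [0.5673 0.1325] dock -0.0636 0.0453
[90.0, 91.0, 91.0, 84.0, 62.0, 46.0, 42.0, 43.0, 43.0, 44.0, 45.0, 47.0, 50.0, 51.0, 52.0, 51.0, 49.0, 47.0, 51.0, 68.0, 90.0, 96.0, 96.0, 97.0, 97.0, 97.0, 97.0, 108.0, 155.0, 217.0, 235.0, 237.0, 236.0, 231.0, 218.0, 201.0, 182.0, 167.0, 159.0, 155.0]
```

```bash
python3 -m inch '[[0.2,0,0.7,0,0,0],[0,0,0.8,0,0,0],[0,0,0.8,0,0,0],[0,0,0.8,0,0,0],[0,0,0.5,0,0,0]]'
python3 -m inch '[[0,0,0.25,0,0,0],[0,0,0.25,0,0,0],[0,0,0.25,0,0,0],[0,0,0.25,0,0,0],[0,0,0.25,0,0,0]]'
python3 -m inch '[[-0.1,0,0,0,0,0],[-0.1,0,0,0,0,0],[-0.1,0,0,0,0,0],[-0.1,0,0,0,0,0],[-0.1,0,0,0,0,0]]'
python3 -m inch '[[-0.1,0,0,0,0,0],[-0.08,0,0,0,0,0],[-0.08,0,0,0,0,0],[-0.08,0,0,0,0,0],[0,0,0,0,0,0]]'
python3 - <<'E'
from h import *
s,_=st(); O=np.array([.635,.0935]); u=np.array([np.cos(.095),np.sin(.095)]);print((s['ee_pos'][:2]-O)@u)
E
```

```text
time: 2.33
ee_pos: [0.4688, 0.0741, 0.2578]
eef_rot: [-0.047, 0.999, -0.0, -0.001]
ft_force: [-0.3, -1.0, 0.2]
width: 0.0005
grip_force: 0.0
time: 2.75
ee_pos: [0.4704, 0.0742, 0.2106]
eef_rot: [-0.047, 0.999, 0.0, 0.001]
ft_force: [-0.5, 1.0, -0.1]
width: 0.0003
grip_force: 0.0
time: 3.17
ee_pos: [0.4907, 0.0759, 0.2113]
eef_rot: [-0.047, 0.999, 0.0, 0.0]
ft_force: [-0.1, -0.1, 0.2]
width: 0.0004
grip_force: 0.2
time: 3.58
ee_pos: [0.504, 0.0772, 0.2108]
eef_rot: [-0.047, 0.999, 0.0, 0.0]
ft_force: [0.4, 0.6, 0.2]
width: 0.0007
grip_force: 0.0
{'time': 3.5833, 'ee_pos': [0.504, 0.0772, 0.2108], 'eef_rot': [-0.0466, 0.9989, 0.0, 0.0003], 'ft_force': [0.3684, 0.6236, 0.221], 'torque': [0.0026, -0.0183, -0.018], 'width': 0.0007, 'grip_force': 0.0}
[[-0.996, -0.093, 0.001], [-0.093, 0.996, 0.0], [-0.001, 0.0, -1.0]]
-0.1319109715877093
```

```bash

python3 -m inch '[[-0.04,0,0,0,0,0],[-0.04,0,0,0,0,0],[-0.04,0,0,0,0,0],[0,0,0,0,0,0],[0,0,0,0,0,0]]'
python3 -m inch '[[-0.02,0,0,0,0,0],[-0.02,0,0,0,0,0],[-0.01,0,0,0,0,0],[0,0,0,0,0,0],[0,0,0,0,0,0]]'
python3 - <<'E'
from h import *
c=grab('top'); cv2.imwrite('pics/t2.png',cv2.resize(c['bgr'][220:340,190:280],None,fx=4.4,fy=4.4,interpolation=2)); 
E
```

```text
time: 4.0
ee_pos: [0.5083, 0.0776, 0.2108]
eef_rot: [-0.047, 0.999, 0.0, 0.0]
ft_force: [-0.7, 0.2, 0.0]
width: 0.0004
grip_force: 0.0
time: 4.42
ee_pos: [0.5099, 0.0777, 0.2105]
eef_rot: [-0.047, 0.999, -0.0, -0.001]
ft_force: [-4.1, 0.3, 0.2]
width: 0.0005
grip_force: 1.9
```

View pics/t2.png

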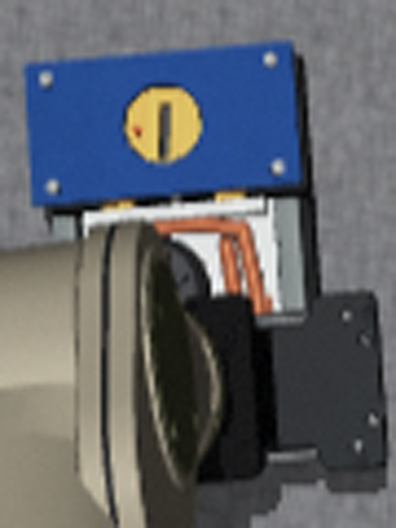

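The cooler is against the contacts (about 4 N, its bolt now under the blue plate at crop (175,200)). I'll retract and go over to the orange driver.

```bash

python3 -m inch '[[0.25,0,0,0,0,0],[0.25,0,0,0,0,0],[0,0,-0.8,0,0,0],[0,0,-0.9,0,0,0],[0,0,-0.9,0,0,0]]' >/dev/null
python3 -m inch '[[0,0,-0.9,0,0,0],[0,0,-0.7,0,0,0],[0.1,-0.85,0,0,0,0],[0.1,-0.85,0,0,0,0],[0.1,-0.85,0,0,0,0]]' 1 >/dev/null
python3 -m inch '[[0.11,-0.85,0,0,0,0],[0.11,-0.85,0,0,0,0],[0.11,-0.85,0,0,0,0],[0.11,-0.85,0,0,0,0],[0.11,-0.85,0,0,0,0]]' >/dev/null
python3 -m inch '[[0.11,-0.85,0,0,0,0.7],[0,0,0,0,0,0.7],[0,0,0,0,0,0.7],[0,0,0,0,0,0.7],[0,0,0,0,0,0.7]]'
python3 - <<'E'
from h import *
s,_=st(); print(np.round(s['joint_positions'],3)); c=grab('wrist'); cv2.imwrite('pics/w2.png',c['bgr'])
print(proj(c,(.4801,-.2329,.114)))
t=grab('top'); hsv=cv2.cvtColor(t['bgr'],cv2.COLOR_BGR2HSV); cv2.imwrite('pics/t3.png',t['bgr'])
E
```

```text
time: 6.13
ee_pos: [0.4804, -0.2326, 0.3788]
eef_rot: [0.165, 0.986, 0.0, 0.001]
ft_force: [-0.1, 0.1, -0.3]
width: 0.0856
grip_force: 0.0
{'time': 6.1333, 'ee_pos': [0.4804, -0.2326, 0.3788], 'eef_rot': [0.165, 0.9863, 0.0, 0.0005], 'ft_force': [-0.0572, 0.1375, -0.2944], 'torque': [0.0466, 0.0244, -0.0299], 'width': 0.0856, 'grip_force': 0.0}
[[-0.946, 0.326, 0.001], [0.326, 0.946, -0.0], [-0.001, 0.0, -1.0]]
[-0.205  0.155  0.634  1.769 -0.097  1.248  1.693]
(np.float64(314.2956204655742), np.float64(241.80444440078602))
```

View pics/w2.png

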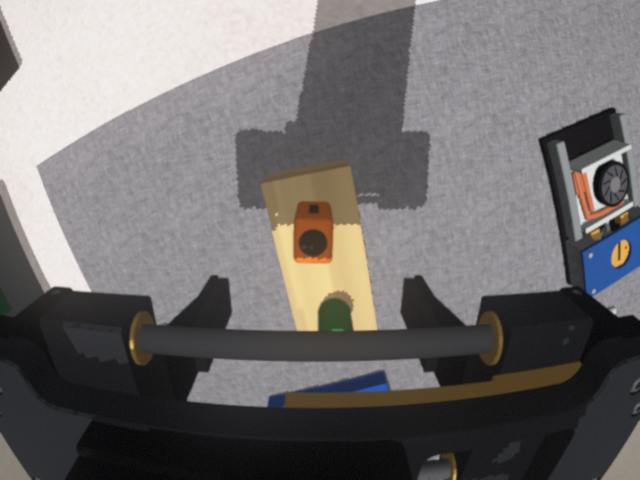

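The wrist view shows the orange handle at (313,240), centred between the fingers and square to them; the hex driver at (336,312) is clear of them.

```bash

python3 -m inch '[[0,0,0.7,0,0,0],[0,0,0.7,0,0,0],[0,0,0.6,0,0,0],[0,0,0.6,0,0,0],[0,0,0.42,0,0,0]]'
python3 -m inch '[[0,0,0,0,0,0],[0,0,0,0,0,0],[0,0,0,0,0,0],[0,0,0,0,0,0],[0,0,0,0,0,0]]' -1 40
python3 -m inch '[[0,0,0,0,0,0],[0,0,0,0,0,0],[0,0,0,0,0,0],[0,0,0,0,0,0],[0,0,0,0,0,0]]'
python3 -m inch '[[0,0,0,0,0,0],[0,0,0,0,0,0],[0,0,0,0,0,0],[0,0,0,0,0,0],[0,0,0,0,0,0]]'
```

```text
time: 6.65
ee_pos: [0.48, -0.232, 0.256]
eef_rot: [0.161, 0.987, 0.0, -0.0]
ft_force: [-0.6, 0.2, 0.4]
width: 0.087
grip_force: 0.0
time: 7.07
ee_pos: [0.481, -0.2326, 0.2592]
eef_rot: [0.162, 0.987, 0.0, 0.001]
ft_force: [-0.1, 0.2, 0.7]
width: 0.0616
grip_force: 0.0
time: 7.48
ee_pos: [0.4806, -0.2324, 0.258]
eef_rot: [0.163, 0.987, -0.0, 0.0]
ft_force: [0.1, -1.1, 0.6]
width: 0.0283
grip_force: 0.3
time: 7.9
ee_pos: [0.4806, -0.2325, 0.258]
eef_rot: [0.163, 0.987, -0.0, 0.0]
ft_force: [0.1, -0.5, 2.3]
width: 0.0278
grip_force: 40.0
```

```bash

python3 -m inch '[[0,0,-0.4,0,0,0],[0,0,-0.8,0,0,0],[0,0,-0.8,0,0,0],[0,0,-0.8,0,0,0],[0,0,-0.8,0,0,0]]'
python3 -m inch '[[-0.2,0.8,0,0,0,0],[-0.2,0.8,0,0,0,0],[-0.2,0.8,0,0,0,0],[-0.2,0.8,0,0,0,0],[-0.2,0.8,0,0,0,0]]' >/dev/null
python3 -m inch '[[-0.2,0.8,0,0,0,0],[-0.2,0.8,0,0,0,0],[-0.2,0.8,0,0,0,0],[-0.2,0.8,0,0,0,0],[-0.2,0.8,0,0,0,0]]' >/dev/null
python3 -m inch '[[-0.2,0.8,0,0,0,-0.46],[-0.2,0.8,0,0,0,-0.46],[0,0,0,0,0,-0.46],[0,0,0,0,0,-0.46],[0,0,0,0,0,-0.46]]'
python3 - <<'E'
from h import *
s,Rm=st(); print(np.round(s['joint_positions'],3)); c=grab('wrist'); cv2.imwrite('pics/w3.png',c['bgr'])
print('cam',proj(c,(.635,.0935,.043)),'tip',proj(c,s['ee_pos']+Rm[:,2]*.254))
np.savez('w3.npz',p=s['ee_pos'])
E
```

```text
time: 8.32
ee_pos: [0.4802, -0.2323, 0.4032]
eef_rot: [0.163, 0.987, 0.0, -0.0]
ft_force: [0.8, -0.4, -2.8]
width: 0.0282
grip_force: 40.0
time: 9.57
ee_pos: [0.6933, 0.1023, 0.4008]
eef_rot: [0.023, 1.0, -0.0, -0.001]
ft_force: [-0.2, 0.0, -0.7]
width: 0.0278
grip_force: 40.0
{'time': 9.5667, 'ee_pos': [0.6933, 0.1023, 0.4008], 'eef_rot': [0.0234, 0.9997, -0.0003, -0.0008], 'ft_force': [-0.2372, 0.0048, -0.7356], 'torque': [-0.0268, -0.0341, -0.0462], 'width': 0.0278, 'grip_force': 39.9987}
[[-0.999, 0.047, -0.002], [0.047, 0.999, -0.001], [0.002, -0.001, -1.0]]
[-0.474  0.523  0.401  1.252 -0.199  1.407  1.435]
cam (np.float64(302.4981593505963), np.float64(148.4827327295585)) tip (np.float64(314.7786337634052), np.float64(247.46524968458542))
```

View pics/w3.png

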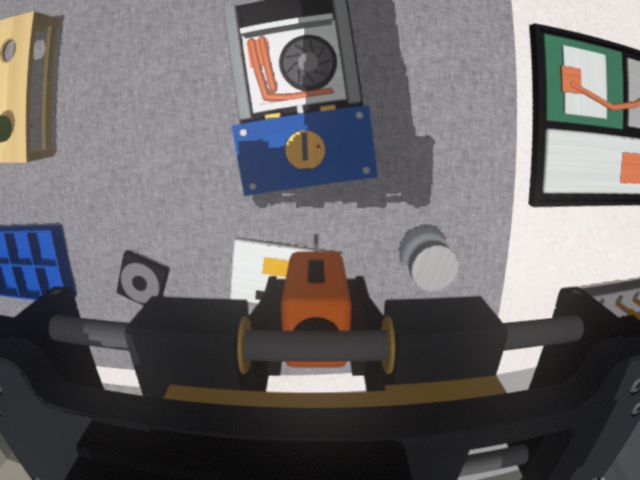

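The wrist view shows the cam at (305,150) with its dark slot upright in the picture, and the blade held straight, its edge on at (316,234–250).

```bash
python3 - <<'E'
from h import *
s,Rm=st(); c=grab('wrist'); im=c['bgr']; hsv=cv2.cvtColor(im,cv2.COLOR_BGR2HSV)
def ob(m): 
    cs,_=cv2.findContours(m,0,2); k=max(cs,key=cv2.contourArea); return k
m=np.zeros((480,640),np.uint8); m[120:180,270:340]=cv2.inRange(hsv,(12,70,60),(35,255,255))[120:180,270:340]
k=ob(cv2.morphologyEx(m,cv2.MORPH_CLOSE,np.ones((5,5)))); (u,v),rad=cv2.minEnclosingCircle(k); print('cam px',u,v,rad,'xy',at(c,u,v,.043)[:2].round(4))
g=cv2.cvtColor(im,cv2.COLOR_BGR2GRAY).astype(float)
ys,xs=np.mgrid[int(v-rad+5):int(v+rad-4),int(u-6):int(u+7)]; w=np.clip(75-g[ys,xs],0,None)
P=np.array([at(c,x,y,.043)[:2] for x,y in zip(xs.ravel(),ys.ravel())]); W=w.ravel(); ctr=(P*W[:,None]).sum(0)/W.sum(); C=np.cov(P.T,aweights=W); e,V=np.linalg.eigh(C); d=V[:,1]*np.sign(V[0,1]); print('slot ctr',ctr.round(4),'yaw',np.arctan2(d[1],d[0]).round(3),'len',np.sqrt(e*12).round(4))
B=np.zeros((480,640),np.uint8); B[95:205,225:385]=cv2.inRange(hsv,(100,100,30),(125,255,255))[95:205,225:385]
q=ob(cv2.morphologyEx(B,cv2.MORPH_CLOSE,np.ones((5,5)))); Q=np.array([at(c,*p,.048)[:2] for p in q[:,0]],np.float32); b=cv2.boxPoints(cv2.minAreaRect(Q)); f=b[1]-b[0]; h=b[2]-b[1]; print('blue',b.mean(0),[(np.linalg.norm(t).round(4),np.arctan2(t[1],t[0]).round(3)) for t in(f,h)])
T=s['ee_pos']+Rm[:,2]*.254
for dx in(-.01,.01): print('tip edge',np.round(proj(c,T+Rm[:,0]*dx),1))
x=g[225:262,300:332]; print('\n'.join(' '.join('%3d'%a for a in row) for row in x[::2]))
E
```

```text
{'time': 9.6167, 'ee_pos': [0.6933, 0.1018, 0.401], 'eef_rot': [0.0218, 0.9998, -0.0002, -0.0007], 'ft_force': [0.3311, 0.1437, -1.4231], 'torque': [-0.0143, -0.0088, -0.0048], 'width': 0.0282, 'grip_force': 39.9994}
[[-0.999, 0.044, -0.001], [0.044, 0.999, -0.0], [0.001, -0.001, -1.0]]
cam px 305.5 149.38888549804688 19.64588165283203 xy [0.636  0.0955]
slot ctr [0.6337 0.0951] yaw -0.009 len [0.0031 0.0232]
blue [0.6355766  0.09541456] [(np.float32(0.1232), np.float32(-1.476)), (np.float32(0.0661), np.float32(0.095))]
tip edge [314.8 261.4]
tip edge [314.8 233.2]
150 149 150 153 155 154 152 148 148 149 149 149 148 148 148 148 144 145 149 150 150 150 150 145 144 144 145 145 148 150 152 157
153 152 153 156 155 146 143 143 143 145 147 148 145 147 146 143 140 141 144 145 147 145 149 147 144 145 146 148 152 156 158 159
148 147 150 154 151 146 145 146 146 147 146 147 147 148 149 148 146 146 147 150 149 148 151 151 148 146 143 147 153 159 161 161
146 146 151 153 157 156 156 160 162 161 157 155 154 155 151 152 149 147 147 148 148 147 148 149 146 143 142 141 145 150 153 156
150 149 149 147 
[... 1203 characters left out ...]
  95 104 109 108 105 101  98  97  94  94  94  91  90  88  87
 85  83  85  84  83  84  84  84  82  81  84  83  82  82  81  80  80  80  80  81  80  81  80  79  81  80  80  78  79  78  79  78
 81  82  80  82  80  79  79  80  80  79  79  79  79  79  79  78  80  79  78  77  77  79  77  78  76  77  78  77  78  78  77  78
 80  80  79  80  79  80  80  79  79  79  79  77  79  79  77  77  78  79  79  78  78  77  78  77  79  77  78  77  76  77  76  76
 79  81  80  79  80  81  79  78  77  71  70  71  69  67  68  69  68  69  69  70  69  69  69  73  77  77  77  75  79  77  77  77
 80  82  80  81  81  80  80  76  64  53  49  49  47  49  47  48  47  47  46  46  47  46  49  61  71  77  78  77  77  77  78  76
```

```bash

python3 -m inch '[[0.5,-0.09,0,0,0,0],[0.5,-0.09,0,0,0,0],[0.45,-0.08,0,0,0,0],[0,0,0,0,0,-0.28],[0,0,0,0,0,0]]'
python3 -m inch '[[0,0,0.6,0,0,0],[0,0,0.6,0,0,0],[0,0,0.6,0,0,0],[0,0,0.4,0,0,0],[0,0,0.2,0,0,0]]'
python3 -m inch '[[0,0,0,0,0,0],[0,0,0,0,0,0],[0,0,0,0,0,0],[0,0,0,0,0,0],[0,0,0,0,0,0]]'
python3 - <<'E'
from h import *
st(); c=grab('wrist'); cv2.imwrite('pics/w4.png',cv2.resize(c['bgr'][170:300,250:390],None,fx=4.5,fy=4.5,interpolation=2))
E
```

```text
time: 10.08
ee_pos: [0.634, 0.0938, 0.4022]
eef_rot: [0.009, 1.0, 0.0, -0.0]
ft_force: [-0.2, -0.6, -1.3]
width: 0.0277
grip_force: 40.0
time: 10.5
ee_pos: [0.6344, 0.0941, 0.303]
eef_rot: [0.01, 1.0, -0.0, -0.002]
ft_force: [0.2, -0.1, -1.0]
width: 0.0282
grip_force: 40.0
time: 10.92
ee_pos: [0.6351, 0.094, 0.307]
eef_rot: [0.009, 1.0, 0.0, 0.001]
ft_force: [0.0, 0.2, -1.3]
width: 0.0277
grip_force: 40.0
{'time': 10.9167, 'ee_pos': [0.6351, 0.094, 0.307], 'eef_rot': [0.0087, 1.0, 0.0003, 0.0008], 'ft_force': [0.0443, 0.2346, -1.2683], 'torque': [0.0071, 0.049, 0.0095], 'width': 0.0277, 'grip_force': 39.9988}
[[-1.0, 0.017, 0.002], [0.017, 1.0, 0.001], [-0.002, 0.001, -1.0]]
```

View pics/w4.png

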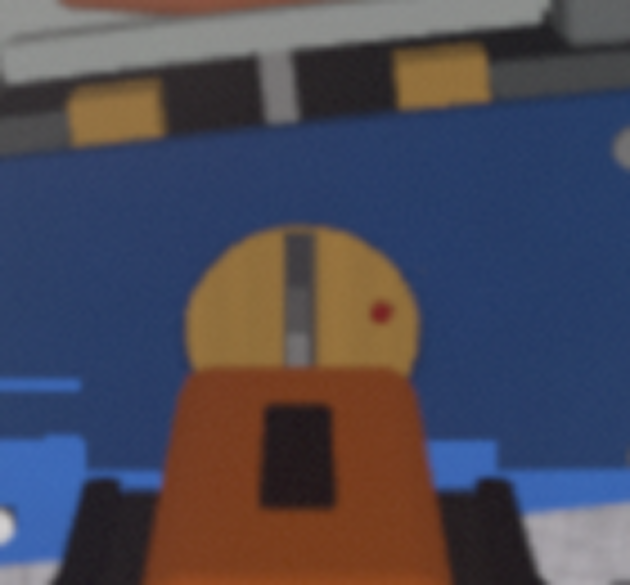

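The crop shows the slot (columns 286–315) with the blade above it in line (columns 286–313). Now feeling down.

```bash

python3 -m inch '[[0,0,0.05,0,0,0],[0,0,0.05,0,0,0],[0,0,0.05,0,0,0],[0,0,0,0,0,0],[0,0,0,0,0,0]]'
python3 -m inch '[[0,0,0.04,0,0,0],[0,0,0.04,0,0,0],[0,0,0.04,0,0,0],[0,0,0,0,0,0],[0,0,0,0,0,0]]'
python3 -m inch '[[0,0,0.03,0,0,0],[0,0,0.03,0,0,0],[0,0,0,0,0,0],[0,0,0,0,0,0],[0,0,0,0,0,0]]'
```

```text
time: 11.38
ee_pos: [0.6347, 0.094, 0.2997]
eef_rot: [0.009, 1.0, -0.0, -0.0]
ft_force: [0.6, -0.1, -0.5]
width: 0.0277
grip_force: 40.0
time: 11.8
ee_pos: [0.6347, 0.094, 0.295]
eef_rot: [0.009, 1.0, 0.0, -0.0]
ft_force: [0.8, 0.2, -1.3]
width: 0.028
grip_force: 40.0
time: 12.22
ee_pos: [0.6348, 0.094, 0.2927]
eef_rot: [0.009, 1.0, 0.0, -0.0]
ft_force: [-1.4, -0.3, -1.8]
width: 0.0276
grip_force: 40.0
```

The blade is in the slot (tip 4 mm below the face, no force). Turning clockwise.

```bash
cat > q.py <<'E'
from h import *
s=r.read_state(); q=s['eef_rot']; yaw=(R.from_quat(q).as_matrix()[:2,0]); print('yaw blade-dock',round(np.arctan2(-yaw[1],-yaw[0])-.095,3),'F',np.round(s['ft_force'],1),'T',np.round(s['torque'],3),np.round(s['ee_pos'],4))
E
python3 q.py
python3 -m inch '[[0,0,0,0,0,0.4],[0,0,0,0,0,0.4],[0,0,0,0,0,0.4],[0,0,0,0,0,0.4],[0,0,0,0,0,0.4]]' >/dev/null; python3 q.py
python3 -m inch '[[0,0,0,0,0,0.4],[0,0,0,0,0,0.4],[0,0,0,0,0,0.4],[0,0,0,0,0,0.4],[0,0,0,0,0,0.4]]' >/dev/null; python3 q.py
```

```text
yaw blade-dock -0.112 F [-1.4 -0.3 -1.8] T [ 0.018  0.026 -0.013] [0.6348 0.094  0.2927]
yaw blade-dock -0.354 F [-0.5  0.4 -0.9] T [ 0.238 -0.14   0.019] [0.6348 0.0943 0.2928]
yaw blade-dock -0.594 F [-0.1  0.4 -0.3] T [-0.049 -0.042  0.092] [0.6348 0.0941 0.2928]
```

```bash

python3 -m inch '[[0,0,0,0,0,0.4],[0,0,0,0,0,0.4],[0,0,0,0,0,0.4],[0,0,0,0,0,0.4],[0,0,0,0,0,0.4]]' >/dev/null; python3 q.py
python3 -m inch '[[0,0,0,0,0,0.4],[0,0,0,0,0,0.4],[0,0,0,0,0,0.4],[0,0,0,0,0,0.4],[0,0,0,0,0,0]]' >/dev/null; python3 q.py
```

```text
yaw blade-dock -0.834 F [ 0.8 -0.6 -0.2] T [-0.269  0.05   0.111] [0.6348 0.0938 0.2928]
yaw blade-dock -1.026 F [-0.8 -2.   0.6] T [-0.427  0.356  0.081] [0.6347 0.0937 0.2928]
```

```bash

python3 -m inch '[[0,0,0,0,0,0.4],[0,0,0,0,0,0.4],[0,0,0,0,0,0.4],[0,0,0,0,0,0.3],[0,0,0,0,0,0]]' >/dev/null; python3 q.py
python3 -m inch '[[0,0,0,0,0,0.2],[0,0,0,0,0,0.2],[0,0,0,0,0,0.2],[0,0,0,0,0,0.2],[0,0,0,0,0,0]]' >/dev/null; python3 q.py
```

```text
yaw blade-dock -1.204 F [-2.3 -1.1  1. ] T [-0.63   0.577  0.088] [0.6346 0.0937 0.2928]
yaw blade-dock -1.302 F [-4.1 -3.9  3.1] T [-1.037  1.149  0.077] [0.6346 0.0937 0.2927]
```

```bash
python3 - <<'E'
from h import *
c=grab('wrist'); a=cv2.resize(c['bgr'][140:300,230:410],None,fx=3.6,fy=3.6,interpolation=2); cv2.imwrite('pics/w5.png',a)
E
```

```text
(no output)
```

View pics/w5.png

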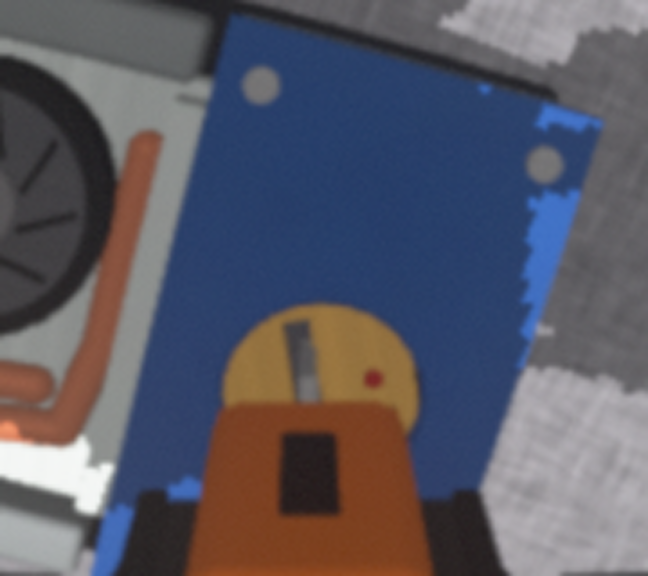

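The crop shows the slot lagging the blade by about 0.13 rad, with a sideways force of 5 N at the blade. I'll ease the sideways load and turn a bit more.

```bash

python3 -m inch '[[-0.01,-0.02,0,0,0,0],[0,-0.01,0,0,0,0],[0,0,0,0,0,0],[0,0,0,0,0,0],[0,0,0,0,0,0]]' >/dev/null; python3 q.py
python3 -m inch '[[0,0,0,0,0,0.2],[0,0,0,0,0,0.2],[0,0,0,0,0,0.2],[0,0,0,0,0,0],[0,0,0,0,0,0]]' >/dev/null; python3 q.py
```

```text
yaw blade-dock -1.3 F [ 0.8 -1.4 -0.6] T [-0.522 -0.107  0.104] [0.634  0.0933 0.2928]
yaw blade-dock -1.372 F [ 0.6 -1.5 -0.1] T [-0.423 -0.33   0.045] [0.6339 0.0933 0.2928]
```

```bash

python3 -m inch '[[0,0,0,0,0,0.2],[0,0,0,0,0,0.2],[0,0,0,0,0,0],[0,0,0,0,0,0],[0,0,0,0,0,0]]' >/dev/null; python3 q.py
python3 - <<'E'
from h import *
c=grab('wrist'); a=cv2.resize(c['bgr'][140:300,230:410],None,fx=3.6,fy=3.6,interpolation=2); cv2.imwrite('pics/w6.png',a)
E
```

```text
yaw blade-dock -1.42 F [ 2.1 -1.  -0.9] T [-0.359 -0.372  0.083] [0.6338 0.0932 0.2928]
```

View pics/w6.png

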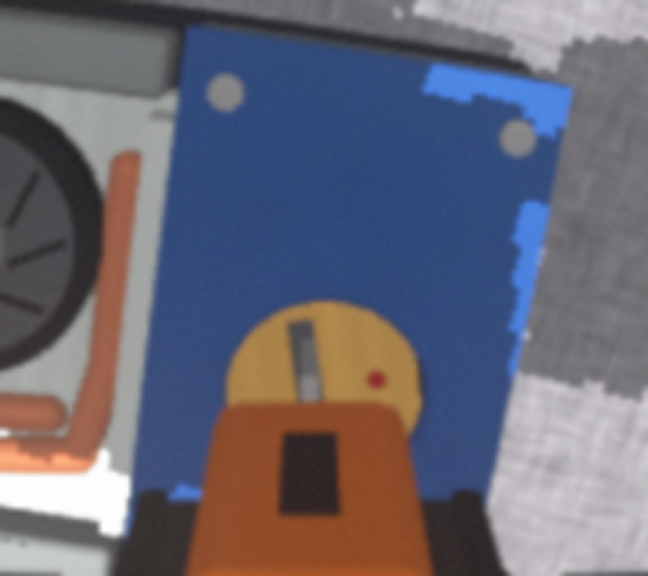

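The slot is now about 1.3 rad clockwise from the dock's axis. The torque dropped to plain friction once the drawing was over. Releasing the twist, then lifting out.

```bash

python3 -m inch '[[0,0,0,0,0,-0.3],[0,0,0,0,0,-0.3],[0,0,0,0,0,-0.2],[0,0,0,0,0,0],[0,0,0,0,0,0]]' >/dev/null; python3 q.py
python3 -m inch '[[0,0,-0.05,0,0,0],[0,0,-0.05,0,0,0],[0,0,-0.05,0,0,0],[0,0,-0.1,0,0,0],[0,0,-0.2,0,0,0]]' >/dev/null; python3 q.py
python3 -m inch '[[0,0,-0.5,0,0,0],[0,0,-0.6,0,0,0],[0,0,-0.6,0,0,0],[0,0,-0.6,0,0,0],[0,0,0,0,0,-0.7]]' >/dev/null
python3 -m inch '[[0,0,0,0,0,-0.7],[0,0,0,0,0,-0.7],[0,0,0,0,0,-0.7],[0,0,0,0,0,-0.7],[0,0,0,0,0,-0.7]]' >/dev/null
python3 -m inch '[[0,0,0,0,0,-0.7],[0,0,0,0,0,-0.7],[0,0,0,0,0,-0.7],[0,0,0,0,0,-0.7],[0,0,0,0,0,0]]' >/dev/null
python3 q.py; python3 - <<'E'
from h import *
s,Rm=st(); d=np.array([.4806,-.2325,.4])-s['ee_pos']; print('units to stand',(Rm.T@d/.04).round(2)); t=Rm[:,0]; print('turn units', (-(np.pi-.3275-np.arctan2(t[1],t[0])%(2*np.pi))/.12).round(2))
E
```

```text
yaw blade-dock -1.325 F [-0.7  0.  -1. ] T [-0.053  0.034  0.045] [0.6336 0.0933 0.2926]
yaw blade-dock -1.324 F [ 0.3  0.5 -1.9] T [-0.072  0.     0.022] [0.6335 0.0932 0.3105]
yaw blade-dock -0.481 F [-0.4 -0.  -1.6] T [ 0.017  0.04  -0.009] [0.6338 0.093  0.4035]
{'time': 18.15, 'ee_pos': [0.6338, 0.093, 0.4035], 'eef_rot': [0.1916, 0.9815, 0.0002, 0.0003], 'ft_force': [-0.4332, -0.0033, -1.6086], 'torque': [0.0173, 0.04, -0.0086], 'width': 0.0276, 'grip_force': 39.9966}
[[-0.927, 0.376, 0.001], [0.376, 0.927, 0.0], [-0.0, 0.001, -1.0]]
units to stand [ 0.49 -8.98  0.08]
turn units -0.48
```

```bash

python3 -m inch '[[0,0,0,0,0,-0.48],[0.1,-0.8,0,0,0,0],[0.1,-0.8,0,0,0,0],[0.1,-0.8,0,0,0,0],[0.1,-0.8,0,0,0,0]]' >/dev/null
python3 -m inch '[[0.1,-0.8,0,0,0,0],[0.1,-0.8,0,0,0,0],[0.1,-0.8,0,0,0,0],[0.1,-0.8,0,0,0,0],[0.1,-0.8,0,0,0,0]]' >/dev/null
python3 -m inch '[[0.1,-0.8,0,0,0,0],[0,-0.94,0,0,0,0],[0,0,0,0,0,0],[0,0,0,0,0,0],[0,0,0,0,0,0]]' >/dev/null
python3 - <<'E'
from h import *
s,Rm=st(); d=np.array([.4806,-.2325,.4])-s['ee_pos']; print('units to stand',(Rm.T@d/.04).round(3)); t=Rm[:,0]; print('turn units', (-(np.pi-.3275-np.arctan2(t[1],t[0])%(2*np.pi))/.12).round(2))
c=grab('top'); a=cv2.resize(c['bgr'][220:340,190:280],None,fx=4.4,fy=4.4,interpolation=2)
w=grab('wrist'); b=cv2.resize(w['bgr'][150:320,240:400],None,fx=2.4,fy=2.4,interpolation=2); b=cv2.copyMakeBorder(b,0,528-b.shape[0],0,0,0); cv2.imwrite('pics/p7.png',np.hstack([a,b]))
E
```

```text
{'time': 19.4, 'ee_pos': [0.4796, -0.2317, 0.403], 'eef_rot': [0.1662, 0.9861, 0.0003, 0.0002], 'ft_force': [0.1613, 0.6074, -1.2192], 'torque': [0.0676, -0.035, -0.0044], 'width': 0.0277, 'grip_force': 39.9983}
[[-0.945, 0.328, 0.001], [0.328, 0.945, 0.001], [-0.0, 0.001, -1.0]]
units to stand [-0.029 -0.01   0.076]
turn units -0.05
```

View pics/p7.png

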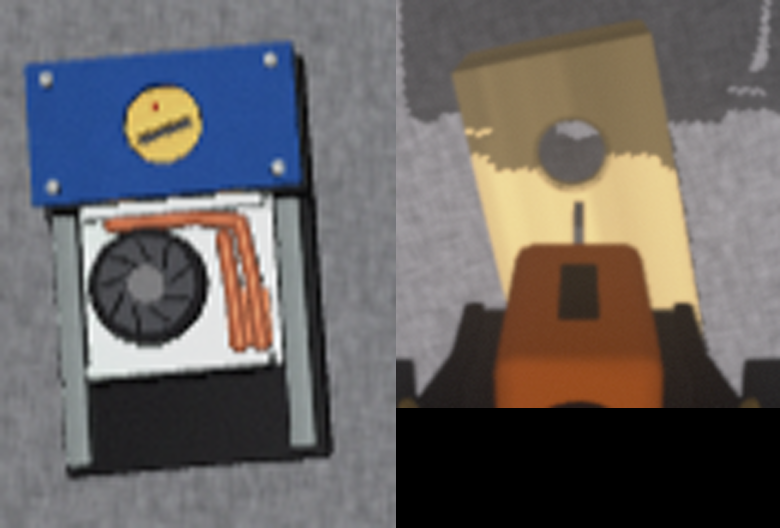

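The left crop shows the cam turned, its slot from (138,138) to (190,118), about −1.3 rad in the dock, with the cooler drawn up to the housing. On the right the blade is at (578,225), in line with the free hole at (572,152). Lowering into the hole.

```bash

python3 -m inch '[[-0.03,-0.01,0.5,0,0,-0.05],[0,0,0.6,0,0,0],[0,0,0.5,0,0,0],[0,0,0.4,0,0,0],[0,0,0.2,0,0,0]]'
python3 -m inch '[[0,0,0.3,0,0,0],[0,0,0.3,0,0,0],[0,0,0.3,0,0,0],[0,0,0.2,0,0,0],[0,0,0,0,0,0]]'
python3 -m inch '[[0,0,0.12,0,0,0],[0,0,0.05,0,0,0],[0,0,0.05,0,0,0],[0,0,0,0,0,0],[0,0,0,0,0,0]]'
```

```text
time: 19.92
ee_pos: [0.4806, -0.2312, 0.3127]
eef_rot: [0.161, 0.987, 0.0, -0.001]
ft_force: [-0.9, 0.9, -0.3]
width: 0.0277
grip_force: 40.0
time: 20.33
ee_pos: [0.4801, -0.2323, 0.269]
eef_rot: [0.162, 0.987, 0.0, -0.001]
ft_force: [0.0, 1.0, -1.4]
width: 0.0278
grip_force: 40.0
time: 20.75
ee_pos: [0.4806, -0.2327, 0.2621]
eef_rot: [0.162, 0.987, 0.0, 0.0]
ft_force: [-0.3, 0.7, -1.2]
width: 0.0276
grip_force: 40.0
```

```bash

python3 -m inch '[[0,0,0.04,0,0,0],[0,0,0.04,0,0,0],[0,0,0.02,0,0,0],[0,0,0,0,0,0],[0,0,0,0,0,0]]'
python3 -m inch '[[0,0,0,0,0,0],[0,0,0,0,0,0],[0,0,0,0,0,0],[0,0,0,0,0,0],[0,0,0,0,0,0]]' 0 5
python3 -m inch '[[0,0,0,0,0,0],[0,0,0,0,0,0],[0,0,0,0,0,0],[0,0,0,0,0,0],[0,0,0,0,0,0]]' 1
python3 -m inch '[[0,0,0,0,0,0],[0,0,-0.3,0,0,0],[0,0,-0.6,0,0,0],[0,0,-0.9,0,0,0],[0,0,-0.9,0,0,0]]'
python3 -m inch '[[0,0,-0.9,0,0,0],[0.8,0,0,0,0,0],[0.8,0,0,0,0,0],[0,0,0,0,0,0],[0,0,0,0,0,0]]'
python3 - <<'E'
from h import *
c=grab('top'); a=cv2.resize(c['bgr'][220:340,190:280],None,fx=4,fy=4,interpolation=2); w=grab('wrist'); b=cv2.resize(w['bgr'],(480,360)); b=cv2.copyMakeBorder(b,0,120,0,0,0)[:, :440]; cv2.imwrite('pics/p8.png',np.hstack([a,b]))
E
```

```text
time: 21.17
ee_pos: [0.4809, -0.2329, 0.2591]
eef_rot: [0.162, 0.987, 0.0, 0.001]
ft_force: [-3.3, 2.2, 12.4]
width: 0.0276
grip_force: 40.0
time: 21.58
ee_pos: [0.4805, -0.2326, 0.2578]
eef_rot: [0.162, 0.987, 0.0, -0.0]
ft_force: [0.6, 0.4, -0.1]
width: 0.043
grip_force: 0.0
time: 22.0
ee_pos: [0.4806, -0.2327, 0.2579]
eef_rot: [0.162, 0.987, 0.0, 0.0]
ft_force: [0.2, -0.2, -0.4]
width: 0.0691
grip_force: 0.0
time: 22.42
ee_pos: [0.48, -0.2328, 0.3676]
eef_rot: [0.162, 0.987, -0.0, -0.001]
ft_force: [1.5, -0.1, 1.0]
width: 0.0865
grip_force: 0.0
time: 22.83
ee_pos: [0.4186, -0.2124, 0.4032]
eef_rot: [0.162, 0.987, 0.001, 0.001]
ft_force: [0.8, -0.0, 0.9]
width: 0.0867
grip_force: 0.0
```

View pics/p8.png

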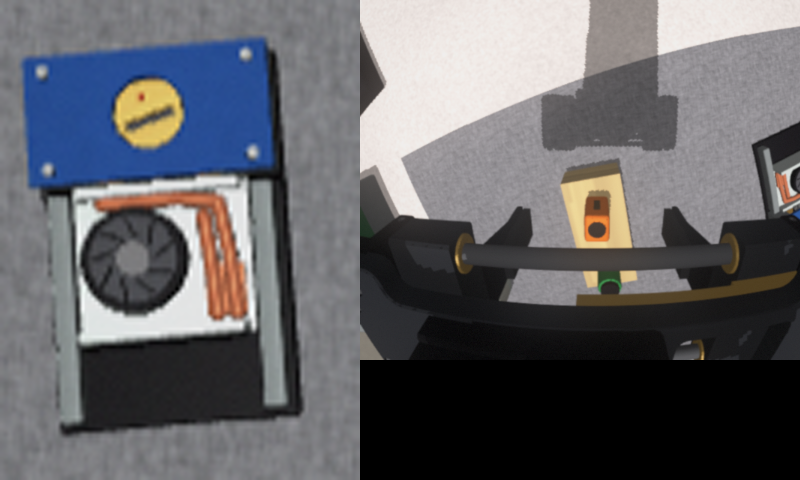

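The picture shows the cam still closed (slot at crop (150,120)) with the cooler home. The orange driver stands upright in its hole at (597,220), and the gripper is clear.

```bash
python3 -c "
from bench import job; print(job.close_job())"
```

```text
the job is handed in; nothing more can be done
None
```

The job is handed in: the last camera check showed the cooler drawn home and held by the cam (turned about 1.3 rad clockwise), the orange screwdriver back in its hole and the gripper clear of everything.

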